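Level scoop of corks

TASK

Take the larger of the two flat scoops by its handle, slide it along the stand through the mouth of the cork bin, under the steel strike edge, until the whole heap of three corks is on it against the rear board. Then draw it straight back out along the stand so that the strike edge wipes the top cork off into the bin, and leave the scoop flat on the stand in front of the bin, clear of the strike edge, holding a level two corks, with the third cork left in the bin.

Things in the scene. Friction and masses are not known exactly. Their poses are not given: they have to be found in the camera images.
- scoop_grip (a point): Larger scoop (polished steel tray, dark wooden bar handle, 0.13 to 0.25 kg), flat on the stand at the robot's left or right; opposite lies a look-alike for one cork (pocket 27 mm long). Point: middle of the handle, near its balance, 24 mm above the underside; x along the scoop to its nose, z up. Handle 22 mm wide (y), z -12 to +12 mm, x -56 to +32 mm, then a low neck. Nose at x = 153 mm.
- scoop_pocket (a point): Middle of the larger scoop's pocket, on its underside, 101.5 mm ahead of the grip point; same axes. Inside 53 mm long (two corks crosswise; a third sits on top), 74 mm wide (80 outside); floor 2 mm, side walls 22 and back wall 24 mm high. In front a 9 mm high ridge and a ramp down to the nose, 51 mm ahead of this point.
- bin: Fixed wooden cork bin, no floor, 126 mm wide, 62 high, open above and to the robot. Origin on the stand under the middle of the strike edge (polished steel bar, 5 mm thick, 29 to 57 mm above the stand); x points into the bin. Inside 106 mm wide; rear board's face at x = 77 mm, 11 mm gap under it for the nose. All the way in, the scoop's grip is at x = -46 mm (corks snug between rear board and tray). 36 mm high wings flare to 150 mm wide, 50 mm in front.
- cork_a_mid (a point): Pulled wine cork, loose, 24 mm across and 44 mm long; this point is its centre, its y axis runs along the cork. At the start the three corks lie crosswise (along the bin's y axis) in a heap against the bin's rear board: two side by side on the stand and one on top in the hollow between them.
- cork_b_mid (a point): Another such cork of the same heap; its centre.
- cork_c_mid (a point): Another such cork of the same heap; its centre.
Not all that is in view belongs to the job. What is shaped like the part that bears cork_a_mid but green or turquoise is not meant.

How it is judged:
By the outcome, as a careful person would: the job done as asked, in the order asked, and still so for the second after the job is handed in, with the robot touching nothing.
It also fails if it takes over 54 s, if anything falls off the work surface, if the arm or the gripper's body presses on something with over 40 N, if the wrist force passes 120 N, or if a joint passes its speed limit or range.

ROBOT

A 7-joint arm with a two-finger parallel gripper is mounted at the origin on a cart in front of the work surface, level with it; the furniture and walls round the work are solid. World frame = base frame: x ahead of the robot, y to its left, z up, the work surface at z = 0. Lengths are in m, angles in rad, forces in N, time in s.
With the tool pointing down it reaches from about 0.4 to 0.85 m from the base axis. Payload 10.4 kg.
Tool frame: the origin (TCP) lies between the finger pads; the fingertips stand 19 mm ahead of it and the grasp point (between the pads) is the TCP; z points along the fingers, y is the line along which they close (so a half turn about z gives the same grasp; the last joint's range is limited). The gripper opens to 87 mm and grips with 3 to 60 N. Pads are 19 mm wide; open, the fingers measure 117 mm over their backs; the gripper's body (75 mm by 190 mm) begins 51 mm behind the grasp point.
Start: joints at [-1.159, 0.332, -0.065, 1.46, 0.022, 1.35, -0.088], TCP at [0.263, 0.567, 0.215] pointing down, gripper open.
Joint ranges: [-2.6, 2.6], [-0.5, 2.12], [-1.47, 1.34], [0.16, 2.42], [-1.27, 4.41], [0.06, 2.06], [-2.6, 2.6]. Speed limits (rad/s): [2.22, 2.22, 2.79, 2.79, 3.14, 3.14, 3.14].

INTERFACE

Orientations are given as a unit quaternion [x, y, z, w].
In Python, from workcell import get_state, snapshot, calibration, close_job, spot_in, pinpoint gives the robot as it stands.
- The arm moves only by the shell command python3 -m jog 'ROWS' [OPENING] [FORCE]. ROWS is JSON, a list that holds one entry, the list of rows, each a list of 6 numbers: the shift along the world's x, y, z each as a share of 20 cm, from -1 to 1, then the turn, a rotation vector about the world's x, y, z each as a share of 45 degrees, from -1 to 1. In form: [[[x, y, z, rx, ry, rz], ...]]. A call has 1 to 20 rows; each row is the pose to reach, as a shift and turn from the pose commanded when the call began; what a row does not reach only later rows make up. A row lasts 1/10 s, in which the tool goes at most 50 mm and 8.59 degrees, less where a joint would pass 70% of its speed; a pose out of reach is approached as far as the arm can. A call with a number of a shift or a turn outside -1 to 1 is refused whole. A call with a gripper value outside its range is refused whole. OPENING is the gripper command: -1 is shut, 1 is fully open, values between are in proportion, set as the call begins (- or left out, the last holds). The fingers move at their own pace and stop on an object; FORCE is the grip in N (left out, the last holds). Time passes only in rows, so rows that repeat a pose let the fingers close. It gives the time, the measured TCP pose, the force, the opening and the grip force at its end, in the units of the state.
- get_state(): the state, without advancing time (a new reading comes with each control period).
- snapshot(name): name is "scene" or "top" or "wrist"; returns (picture, depth): 480x640x3 uint8, red, green, blue; 480x640 float32, m along the optical axis (not along the pixel's ray), 0 where there is no reading.
- calibration(name): a dict with "fx", "fy", "cx", "cy" (pixels), "cam_to_world" (4x4, takes a point from camera to world coordinates); the wrist camera has in their place "mount" (4x4, takes a point from camera to tool coordinates, whose origin is the TCP and whose axes are the flange's). Camera axes: x right, y down, z forward; pixel columns grow to the right and rows downward; lengths in m; the calibration is good to about 2 mm. The wrist camera is an equidistant fisheye: a pixel r from the principal point sees the ray r / f radians off the axis. A picture is of the moment at which its call begins: read the wrist's pose just before it. calibration takes no time and is no camera call.
- close_job(): hands the job in; it is judged then, once.
Trained networks look in the newest picture that a camera, given by its name, has taken for a name from the list of things; names that differ only in an ending like _2 or _b are one class to them, and where a whole thing is asked for, a point or a joint stands for the part that bears it (a point fixed in the world has none). Each returns a list of dicts, best first, with "conf" (0 to 1); they miss things now and then, are a little off and sometimes report something else, mostly with a low value. They report only what shows in the picture. A call takes as long as a camera call. They do not tell look-alikes from the thing itself.
- spot_in(camera, query): "position" ([column, row] in pixels, amid what is visible of it).
- pinpoint(camera, query): "position" ([column, row] in pixels: a listed point, or the origin of a listed thing).
The state is a dict: "time_s": time; "qpos": joint angles; "qd": joint speeds; "joint_torque": joint torques, N m; "ee_pos": TCP position; "tool_rot": TCP orientation; "wrist_force": force on the tool from outside, world axes, zero at the start; "ft_torque": the same for the moment, N m; "width": finger opening in m; "finger_force": force on a finger pad.
Only numpy, scipy, OpenCV 4.12 (cv2) and the standard library are available. Lean on these libraries where they do the work, as an engineer would, in place of code of your own. Each camera call takes 0.05 s, during which the arm holds its last target. There are 200 camera calls.

## Working session

There is one attempt and no reset: what is moved stays moved. The work goes in short steps, Python scripts to look and compute and a shell command to move; the robot and the scene stay as the last step left them, time stands still between calls to the robot, and variables do not carry over. Pictures are saved under pics/ and viewed, at most 10 in all, crops included, and the job is handed in when it is done.

```bash
mkdir -p pics; cat > h.py <<'E'
import numpy as np,cv2
from workcell import *
def px2w(cam,u,v,d):
    c=calibration(cam);p=np.array([(u-c['cx'])/c['fx']*d,(v-c['cy'])/c['fy']*d,d,1]);return (np.array(c['cam_to_world'])@p)[:3]
def ray_z(cam,u,v,z):
    c=calibration(cam);M=np.array(c['cam_to_world']);r=M[:3,:3]@np.array([(u-c['cx'])/c['fx'],(v-c['cy'])/c['fy'],1]);return M[:3,3]+r*(z-M[2,3])/r[2]
def cloud(cam,d):
    c=calibration(cam);M=np.array(c['cam_to_world']);v,u=np.mgrid[:480,:640]
    P=np.stack([(u-c['cx'])/c['fx']*d,(v-c['cy'])/c['fy']*d,d],-1);return P@M[:3,:3].T+M[:3,3]
E
python3 - <<'E'
from h import *
for n in ['top','scene']:
    p,d=snapshot(n);cv2.imwrite(f'pics/{n}0.png',p[...,::-1]);np.savez(f'pics/{n}0.npz',p=p,d=d)
    for q in ['scoop_grip','scoop_pocket','bin','cork_a_mid']:
        for r in pinpoint(n,q)[:4]:
            u,v=r['position'];z={'scoop_grip':.036,'scoop_pocket':.0,'bin':.0,'cork_a_mid':.024}[q]
            print(n,q,round(r['conf'],2),np.round([u,v]),np.round(ray_z(n,u,v,z),3), np.round(px2w(n,u,v,d[int(v),int(u)]),3))
s=get_state();print(s)
E
```

```text
top scoop_grip 0.68 [201. 299.] [0.464 0.207 0.036] [0.464 0.207 0.037]
top scoop_pocket 0.57 [202. 299.] [0.465 0.214 0.   ] [0.465 0.206 0.037]
top scoop_pocket 0.55 [198. 245.] [0.559 0.226 0.   ] [0.559 0.225 0.003]
top bin 0.83 [333. 209.] [ 0.63  -0.014  0.   ] [ 0.63  -0.014  0.002]
top cork_a_mid 0.89 [260. 168.] [0.696 0.117 0.024] [0.696 0.117 0.024]
top cork_a_mid 0.87 [257. 265.] [0.524 0.117 0.024] [0.524 0.117 0.026]
top cork_a_mid 0.62 [381. 301.] [ 0.467 -0.098  0.024] [ 0.467 -0.098  0.025]
top cork_a_mid 0.54 [332. 183.] [ 0.671 -0.01   0.024] [ 0.671 -0.01   0.023]
scene scoop_grip 0.96 [403. 343.] [0.463 0.221 0.036] [0.462 0.219 0.033]
scene scoop_pocket 0.69 [335. 361.] [ 0.56   0.221 -0.   ] [ 0.56  0.22 -0.  ]
scene cork_a_mid 0.88 [246. 306.] [0.692 0.127 0.024] [0.692 0.122 0.018]
scene cork_a_mid 0.81 [347. 301.] [0.531 0.127 0.024] [0.531 0.126 0.022]
scene cork_a_mid 0.48 [366. 215.] [ 0.47  -0.083  0.024] [ 0.468 -0.091  0.017]
scene cork_a_mid 0.45 [262. 252.] [0.666 0.007 0.024] [0.666 0.003 0.02 ]
{'time_s': 0.5, 'qpos': array([-1.15862264,  0.33223913, -0.06469797,  1.46012064,  0.0215768 ,
        1.34990864, -0.08851137]), 'qd': array([ 0.00155982, -0.00035746,  0.00078482, -0.00041351,  0.00086644,
       -0.00039162,  0.00152851]), 'joint_torque': array([ 7.61506653e-04, -6.22560525e+01,  2.56777281e-02, -3.89857936e+01,
       -6.07814686e-02,  3.21481051e-02,  3.23205825e-05]), 'ee_pos': array([0.26323407, 0.56687026, 0.2145412 ]), 'tool_rot': array([ 2.15685885e-01,  9.76462799e-01,  1.19478597e-05, -1.67035723e-05]), 'wrist_force': array([-0.36887541, -0.20988119, -0.51102698]), 'ft_torque': array([-0.01558151, -0.00030099,  0.00901089]), 'finger_force': 0.0, 'width': 0.08680798789456302}
```

View pics/top0.png

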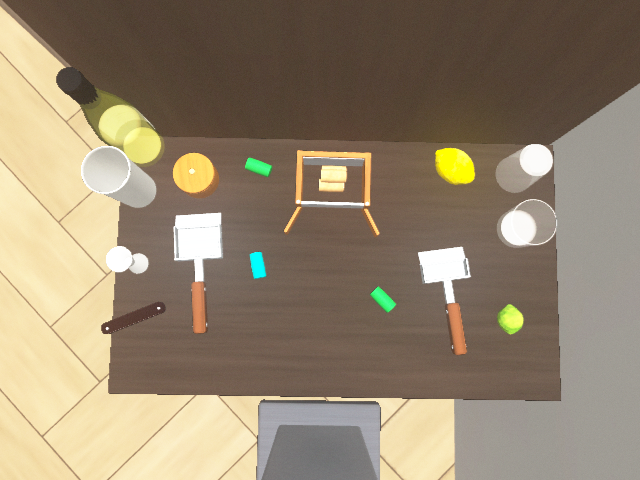

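View pics/scene0.png

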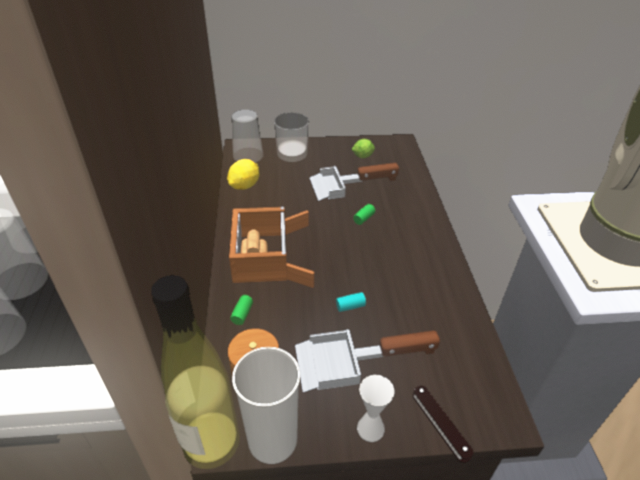

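The left scoop (tray 174-222, 213-260) has a clearly longer pocket than the right one (419-469, 248-283). The corks of the heap are at about (333,180) in the top view. The loose coloured ones at (258,167), (258,265) and (383,300) are decoys. I'll check the choice with a crop and fit the geometry from depth.

```bash
cat > m.py <<'E'
from h import *
f=np.load('pics/top0.npz');p,d=f['p'],f['d'];W=cloud('top',d)
def rect(u0,u1,v0,v1,z0,z1,lab):
    w=W[v0:v1,u0:u1].reshape(-1,3);m=(w[:,2]>z0)&(w[:,2]<z1)&(d[v0:v1,u0:u1].ravel()>0);w=w[m]
    r=cv2.minAreaRect((w[:,:2]*1000).astype(np.float32));print(lab,len(w),'c',np.round(r[0],1),'size',np.round(r[1],1),'ang',round(r[2],2),'zmed',np.round(np.median(w[:,2])*1000,1));return w
rect(188,210,280,336,.025,.045,'handleL');rect(165,230,205,265,.012,.035,'wallsL')
rect(445,470,300,358,.025,.045,'handleR');rect(410,475,240,290,.012,.035,'wallsR')
w=rect(290,378,145,212,.05,.07,'bin')
w=rect(300,366,190,212,.05,.062,'edge?')
w=rect(315,352,160,195,.028,.045,'topcork')
w=rect(315,352,160,195,.012,.045,'corks')
print('stand z',np.median(W[300:340,260:340,2]))
E
python3 m.py; python3 - <<'E'
import cv2
i=cv2.imread('pics/top0.png')
cv2.imwrite('pics/crop.png',cv2.resize(cv2.hconcat([i[140:345,160:300],i[140:345,280:390],i[230:360,400:480].copy() if 0 else i[200:405,405:485]]),None,fx=2.4,fy=2.4,interpolation=cv2.INTER_CUBIC))
E
```

```text
handleL 714 c [450.9 212.9] size [87.9 23.3] ang 4.87 zmed 36.0
wallsL 384 c [560.1 222.5] size [72.7 80.9] ang 4.68 zmed 21.8
handleR 718 c [ 423.  -225.3] size [88.1 23.6] ang 8.49 zmed 36.1
wallsR 316 c [ 515.7 -211. ] size [54.8 80.9] ang 8.71 zmed 21.9
bin 1432 c [672.1 -10.5] size [126.3  93.7] ang 89.66 zmed 61.6
edge? 264 c [637.6 -11.1] size [ 27.1 110.4] ang 0.9 zmed 57.2
topcork 384 c [688.9 -11. ] size [63.1 37.1] ang 89.65 zmed 41.1
corks 778 c [683.2 -11.5] size [64.2 49.4] ang 89.82 zmed 26.7
stand z 0.0009566895650081064
```

View pics/crop.png

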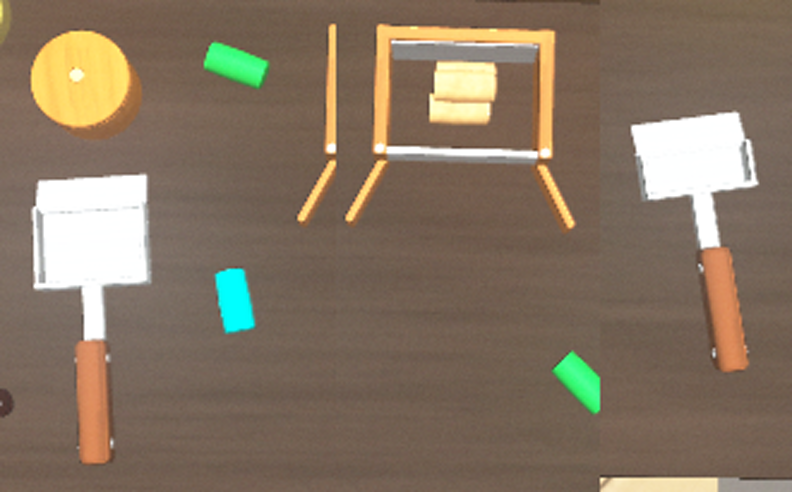

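Both views agree. The left scoop's pocket wall length is 73 mm against 55 mm on the right, so the left one is the larger. Its grip is at about (0.463, 0.214) with yaw 4.9°. The bin origin is at about (0.630, -0.011) with yaw about 0.

```bash
python3 -m jog '[[[0.25,-0.5,0,0,0,0.22],[0.5,-1,0,0,0,0.44],[0.5,-1,0,0,0,0.44],[0.5,-1,0,0,0,0.44],[0.5,-1,0,0,0,0.44],[0.5,-1,0,0,0,0.44],[0.5,-1,0,0,0,0.44]]]' 1 30
python3 -m jog '[[[0.5,-0.77,-0.47,0,0,0.22],[0.5,-0.77,-0.47,0,0,0.22],[0.5,-0.77,-0.47,0,0,0.22],[0.5,-0.77,-0.47,0,0,0.22],[0.5,-0.77,-0.47,0,0,0.22],[0.5,-0.77,-0.47,0,0,0.22],[0.5,-0.77,-0.47,0,0,0.22],[0.5,-0.77,-0.47,0,0,0.22]]]'
python3 - <<'E'
from h import *
from scipy.spatial.transform import Rotation as R
s=get_state();p,d=snapshot('wrist');cv2.imwrite('pics/w1.png',p[...,::-1])
c=calibration('wrist');M=np.array(c['mount']);T=np.eye(4);T[:3,:3]=R.from_quat(s['tool_rot']).as_matrix();T[:3,3]=s['ee_pos'];M=T@M
print(s['time_s'],s['ee_pos'],np.degrees(np.arctan2(T[1,1],T[0,1])),s['qpos'])
for q,z in [('scoop_grip',.036),('scoop_pocket',.002),('bin',0)]:
    for r in pinpoint('wrist',q)[:2]:
        u,v=r['position'];a=np.array([(u-c['cx'])/c['fx'],(v-c['cy'])/c['fy']]);t=np.hypot(*a);k=np.append(a/t*np.sin(t),np.cos(t));k=M[:3,:3]@k;P=M[:3,3]+k*(z-M[2,3])/k[2];print(q,r['conf'],u,v,P)
E
```

```text
time_s: 1.2
ee_pos: [0.3633, 0.367, 0.2149]
tool_rot: [0.045, 0.999, 0.0, 0.0]
wrist_force: [-0.7, 0.7, -1.0]
width: 0.087
finger_force: 0.0
time_s: 2.0
ee_pos: [0.4627, 0.2153, 0.1213]
tool_rot: [-0.043, 0.999, 0.001, 0.0]
wrist_force: [-0.3, 0.4, -0.4]
width: 0.0871
finger_force: 0.0
2.0 [0.46273942 0.21534735 0.12133171] 94.98007065070826 [-0.66330682  0.15331043  0.15098537  1.88691903 -0.02657911  1.10195934
  1.15563093]
scoop_grip 0.93 317.8 238.9 [0.46001262 0.21525364 0.036     ]
scoop_pocket 0.97 314.3 337.2 [0.56058749 0.22083727 0.002     ]
```

View pics/w1.png

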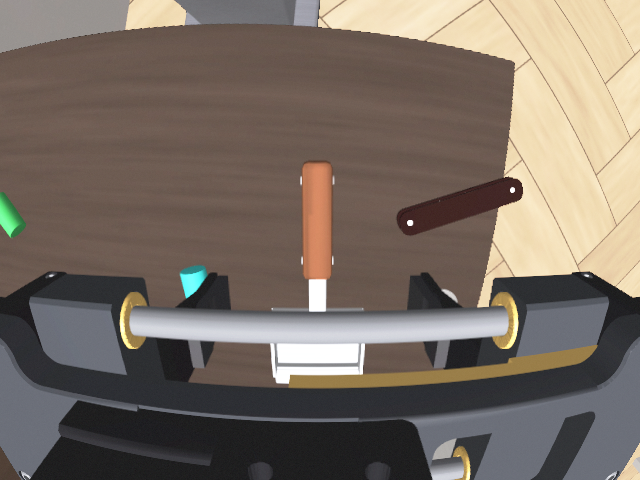

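The handle is centred between the open fingers (317,239), with the tray ahead of it at (315,340). Descending and gripping.

```bash
python3 -m jog '[[[0,0,-0.2,0,0,0],[0,0,-0.35,0,0,0],[0,0,-0.44,0,0,0],[0,0,-0.485,0,0,0],[0,0,-0.485,0,0,0],[0,0,-0.485,0,0,0]]]' 1 30
python3 -m jog '[[[0,0,0,0,0,0],[0,0,0,0,0,0],[0,0,0,0,0,0],[0,0,0,0,0,0],[0,0,0,0,0,0],[0,0,0,0,0,0],[0,0,0,0,0,0],[0,0,0,0,0,0]]]' -1 45
```

```text
time_s: 2.8
ee_pos: [0.4638, 0.2133, 0.0245]
tool_rot: [-0.042, 0.999, 0.0, 0.001]
wrist_force: [-0.0, 0.3, -0.1]
width: 0.0869
finger_force: 0.0
time_s: 3.6
ee_pos: [0.4633, 0.2129, 0.0235]
tool_rot: [-0.042, 0.999, 0.0, -0.0]
wrist_force: [-0.7, 0.9, 0.3]
width: 0.0309
finger_force: 0.0
```

```bash
python3 -m jog '[[[0,0,0,0,0,0],[0,0,0,0,0,0],[0,0,0,0,0,0],[0,0,0,0,0,0],[0,0,0,0,0,0]]]' -1 45
python3 -m jog '[[[0,0,0.1,0,0,0],[0,0,0.2,0,0,0],[0,0,0.3,0,0,0],[0,0,0.3,0,0,0],[0,0,0.3,0,0,0]]]'
```

```text
time_s: 4.1
ee_pos: [0.4633, 0.2129, 0.0236]
tool_rot: [-0.042, 0.999, 0.0, 0.0]
wrist_force: [-0.3, -0.2, -0.3]
width: 0.0213
finger_force: 45.0
time_s: 4.6
ee_pos: [0.4631, 0.2128, 0.0831]
tool_rot: [-0.042, 0.999, 0.0, -0.0]
wrist_force: [-0.2, 0.1, -1.7]
width: 0.0209
finger_force: 45.0
```

```bash
python3 -m jog '[[[-0.06,-0.2,0,0,0,-0.05],[-0.11,-0.4,0,0,0,-0.108],[-0.11,-0.6,0,0,0,-0.108],[-0.11,-0.8,0,0,0,-0.108],[-0.11,-0.9,0,0,0,-0.108],[-0.11,-0.9,0,0,0,-0.108]]]'
python3 -m jog '[[[0,-0.1,0,0,0,0],[0,-0.2,0,0,0,0],[0,-0.22,0,0,0,0],[0,-0.22,0,0,0,0],[0,-0.22,0,0,0,0]]]'
python3 - <<'E'
from h import *
s=get_state();print(s['time_s'],s['ee_pos'],s['tool_rot'],s['wrist_force'])
p,d=snapshot('top');np.savez('pics/top1.npz',p=p,d=d);cv2.imwrite('pics/top1.png',cv2.resize(p[130:380,200:460,::-1],None,fx=2.3,fy=2.3))
p,d=snapshot('scene');np.savez('pics/scene1.npz',p=p,d=d);cv2.imwrite('pics/scene1.png',p[...,::-1])
for q in ['scoop_pocket','bin']:
    for r in pinpoint('top',q)[:2]: print(q,r,ray_z('top',*r['position'],.06 if q!='bin' else 0))
E
```

```text
time_s: 5.2
ee_pos: [0.4402, 0.0296, 0.0823]
tool_rot: [0.003, 1.0, -0.001, -0.001]
wrist_force: [-0.7, 1.1, -1.1]
width: 0.0208
finger_force: 45.0
time_s: 5.7
ee_pos: [0.441, -0.01, 0.0831]
tool_rot: [0.0, 1.0, 0.0, -0.0]
wrist_force: [0.8, -0.2, -2.0]
width: 0.0211
finger_force: 45.0
5.7 [ 0.44104928 -0.00998796  0.08312868] [ 6.54639854e-05  9.99999925e-01  9.80464191e-05 -3.67991114e-04] [ 0.79780233 -0.22306034 -2.01632807]
scoop_pocket {'position': [328.6, 251.3], 'conf': 0.73} [ 0.54712259 -0.00570684  0.06      ]
bin {'position': [330.7, 210.3], 'conf': 0.81} [ 0.62685251 -0.00929438  0.        ]
```

View pics/top1.png

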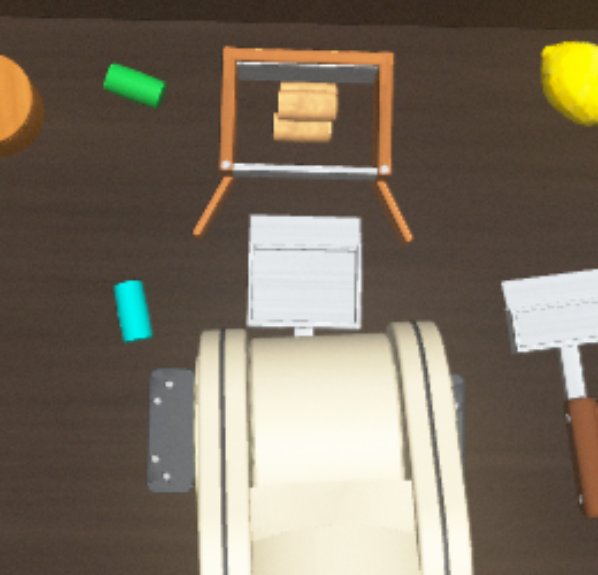

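The scoop hangs in front of the bin, pointing in, with the nose at (305,215) in the crop and the strike edge at row 170. Next I check the tray's tilt and its lateral offset from the bin.

```bash
python3 - <<'E'
from h import *
f=np.load('pics/top1.npz');d=f['d'];W=cloud('top',d)
def sel(u0,u1,v0,v1,z0,z1):
    w=W[v0:v1,u0:u1].reshape(-1,3);return w[(w[:,2]>z0)&(w[:,2]<z1)]
def rect(w,l):
    r=cv2.minAreaRect((w[:,:2]*1000).astype(np.float32));print(l,len(w),np.round(r[0],1),np.round(r[1],1),round(r[2],2))
t=sel(303,362,220,276,.04,.1);rect(t,'tray')
print('z pct',np.percentile(t[:,2],[2,20,50,80,98]))
fl=sel(314,350,240,268,.05,.072);A=np.c_[fl[:,:2],np.ones(len(fl))];k=np.linalg.lstsq(A,fl[:,2],rcond=None)[0];print('floor slope deg x,y',np.degrees(k[:2]),np.median(fl[:,2]))
b=sel(290,378,145,212,.05,.07);rect(b,'bin')
# strike edge: points z .054-.06 within inner y
e=sel(305,362,195,215,.052,.0595);e=e[abs(e[:,1]+.0105)<.045];print('edge x',np.percentile(e[:,0],[3,50,97]),'z',np.median(e[:,2]), 'yaw',np.degrees(np.polyfit(e[:,1],e[:,0],1)[0]))
rb=sel(305,362,145,175,.05,.07);rb=rb[abs(rb[:,1]+.0105)<.045];print('rear board x',np.percentile(rb[:,0],[2,50,98]))
ins=sel(290,378,150,205,.0565,.07)
L=ins[(ins[:,0]>.65)&(ins[:,0]<.69)];print('walls y',[np.percentile(L[L[:,1]>0][:,1],[2,98]),np.percentile(L[L[:,1]<-.02][:,1],[2,98])])
c=sel(315,352,155,198,.03,.05);rect(c,'topcork');c=sel(315,352,155,198,.015,.05);c=c[c[:,0]<.705];rect(c,'corks')
E
```

```text
tray 2423 [550.3 -10.6] [79.9 87.6] 89.8
z pct [0.05923172 0.06143709 0.06326476 0.06818712 0.08482218]
floor slope deg x,y [-0.11248745  0.33889736] 0.06211751451071651
bin 1421 [672.1 -10.6] [126.3  93.3] 89.63
edge x [0.62680936 0.62917137 0.63236728] z 0.05713668902065727 yaw 0.6641770223164792
rear board x [0.70628827 0.71043942 0.71765799]
walls y [array([0.04279931, 0.05196584]), array([-0.07347626, -0.06346572])]
topcork 447 [689.2 -10.9] [63.  37.3] 89.38
corks 640 [681.1 -11. ] [45.6 47.8] 1.21
```

```bash
python3 -m jog '[[[0,0,-0.1,0,0,0],[0,0,-0.2,0,0,0],[0,0,-0.26,0,0,0],[0,0,-0.285,0,0,0],[0,0,-0.3,0,0,0],[0,0,-0.302,0,0,0],[0,0,-0.302,0,0,0]]]'
python3 -m jog '[[[0.05,0,0,0,0,0],[0.1,0,0,0,0,0],[0.15,0,0,0,0,0],[0.2,0,0,0,0,0],[0.25,0,0,0,0,0],[0.3,0,0,0,0,0],[0.3,0,0,0,0,0]]]'
```

```text
time_s: 6.6
ee_pos: [0.4418, -0.0111, 0.0237]
tool_rot: [0.001, 1.0, 0.0, 0.001]
wrist_force: [-0.4, 0.2, -1.9]
width: 0.0212
finger_force: 45.0
time_s: 7.3
ee_pos: [0.5035, -0.0111, 0.0235]
tool_rot: [0.001, 1.0, -0.0, 0.001]
wrist_force: [1.6, 0.2, 2.6]
width: 0.0206
finger_force: 45.0
```

```bash
python3 -m jog '[[[0.02,0,0,0,0,0],[0.04,0,0,0,0,0],[0.06,0,0,0,0,0],[0.08,0,0,0,0,0],[0.1,0,0,0,0,0],[0.12,0,0,0,0,0],[0.14,0,0,0,0,0],[0.16,0,0,0,0,0],[0.18,0,0,0,0,0],[0.2,0,0,0,0,0],[0.22,0,0,0,0,0],[0.24,0,0,0,0,0],[0.25,0,0,0,0,0]]]'
python3 - <<'E'
from h import *
p,d=snapshot('top');p2,_=snapshot('scene')
a=cv2.resize(p[135:255,280:390,::-1],(440,480));b=cv2.resize(p2[190:300,215:325,::-1],(480,480))[:, :340];cv2.imwrite('pics/in1.png',cv2.hconcat([a,b]))
W=cloud('top',d);w=W[145:205,305:362].reshape(-1,3);w=w[(abs(w[:,1]+.0106)<.045)&(w[:,0]>.636)&(w[:,0]<.704)]
for x in np.arange(.636,.704,.006):
    k=w[(w[:,0]>=x)&(w[:,0]<x+.006)]; print(round(x,3),np.round(np.percentile(k[:,2],[10,50,90]),3) if len(k) else '')
E
```

```text
time_s: 8.6
ee_pos: [0.5512, -0.0112, 0.0235]
tool_rot: [0.001, 1.0, 0.0, -0.0]
wrist_force: [-4.5, -0.2, 9.0]
width: 0.021
finger_force: 45.0
0.636 
0.642 
0.648 
0.654 
0.66 
0.666 
0.672 
0.678 
0.684 [0.026 0.028 0.03 ]
0.69 [0.005 0.028 0.031]
0.696 [0.002 0.028 0.03 ]
0.702 [0.002 0.015 0.027]
```

View pics/in1.png

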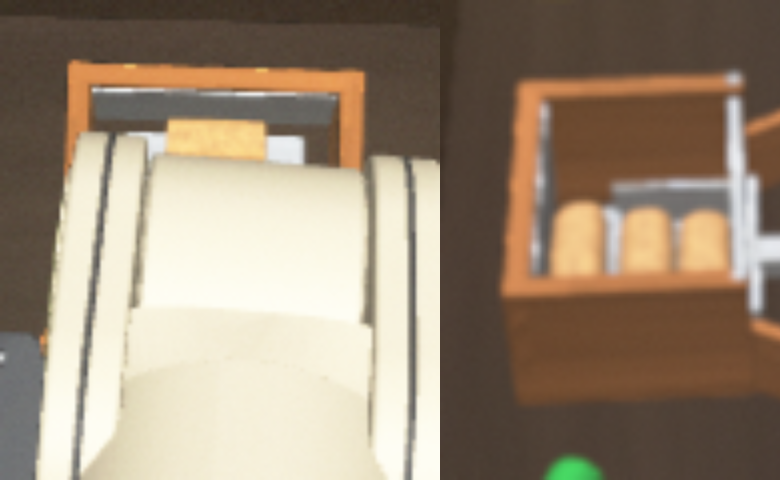

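The nose is under the rear board. Two corks are in the pocket and one is on the ramp against the board (right pane: 645, 705 and 578). I'll continue slowly.

```bash
python3 -m jog '[[[0.01,0,0,0,0,0],[0.02,0,0,0,0,0],[0.03,0,0,0,0,0],[0.04,0,0,0,0,0],[0.05,0,0,0,0,0],[0.06,0,0,0,0,0],[0.07,0,0,0,0,0],[0.08,0,0,0,0,0],[0.09,0,0,0,0,0],[0.1,0,0,0,0,0],[0.1,0,0,0,0,0]]]'
python3 - <<'E'
from h import *
p2,_=snapshot('scene');cv2.imwrite('pics/in2.png',cv2.resize(p2[190:300,215:325,::-1],(480,480)))
E
```

```text
time_s: 9.8
ee_pos: [0.5641, -0.0112, 0.0228]
tool_rot: [0.001, 1.0, 0.001, -0.008]
wrist_force: [-36.5, 0.9, 37.1]
width: 0.021
finger_force: 45.0
```

View pics/in2.png

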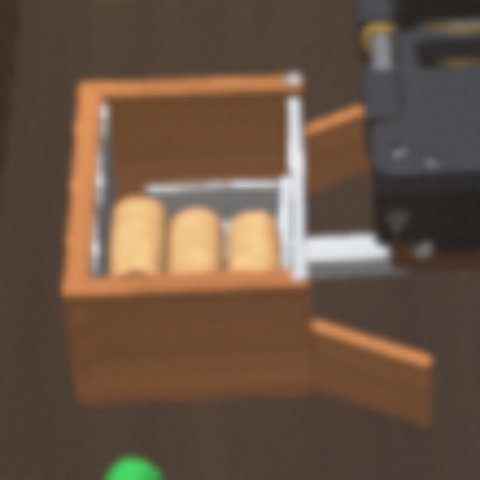

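The rear cork is wedging at about 36 N. I'll firm the grip, ease the downward load and advance with a small sideways dither so the corks slide up.

```bash
python3 -m jog '[[[-0.02,0,0.006,0,0,0],[-0.02,0,0.006,0,0,0],[0,0.015,0.006,0,0,0],[0,-0.015,0.006,0,0,0],[0.01,0.015,0.006,0,0,0],[0.01,-0.015,0.006,0,0,0],[0.02,0.015,0.006,0,0,0],[0.02,-0.015,0.006,0,0,0],[0.03,0.015,0.006,0,0,0],[0.03,-0.015,0.006,0,0,0],[0.03,0,0.006,0,0,0]]]' -1 60
python3 - <<'E'
from h import *
p,d=snapshot('top');cv2.imwrite('pics/t3.png',p[...,::-1]);W=cloud('top',d)
w=W[145:205,305:362].reshape(-1,3);w=w[(abs(w[:,1]+.0106)<.045)&(w[:,0]>.6)&(w[:,0]<.7045)&(w[:,2]<.06)]
for x in np.arange(.66,.704,.006):
    k=w[(w[:,0]>=x)&(w[:,0]<x+.006)]
    if len(k): print(round(x,3),len(k),np.round(np.percentile(k[:,2],[10,50,90]),3))
s,_=snapshot('scene');cv2.imwrite('pics/in3.png',cv2.resize(s[190:300,215:325,::-1],(480,480)))
E
```

```text
time_s: 10.95
ee_pos: [0.5663, -0.0119, 0.0225]
tool_rot: [0.001, 1.0, 0.0, -0.012]
wrist_force: [-48.4, -7.6, 39.0]
width: 0.0209
finger_force: 60.0
```

View pics/in3.png

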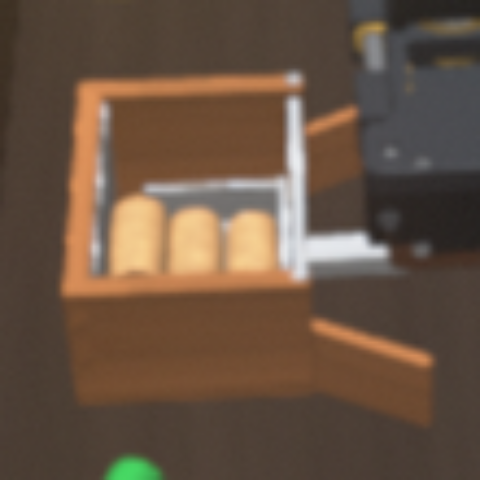

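```bash
python3 -m jog '[[[-0.06,0,0,0,0,0],[-0.12,0,0,0,0,0],[-0.12,0,0,0,0,0],[-0.12,0,0,0,0,0]]]' -1 60
python3 - <<'E'
from h import *
s=get_state();print(s['ee_pos'],s['tool_rot'],s['wrist_force'])
p,d=snapshot('scene');W=cloud('scene',d);np.savez('pics/scene2.npz',p=p,d=d)
for q in ['scoop_grip','scoop_pocket','cork_a_mid','bin']:
    for r in pinpoint('scene',q)[:6]: u,v=r['position'];print(q,round(r['conf'],2),np.round([u,v]),np.round(ray_z('scene',u,v,{'scoop_grip':.036,'scoop_pocket':.002,'bin':0,'cork_a_mid':.026}[q]),3),np.round(W[int(v),int(u)],3))
# far side wall of tray (right, y<-.03): top at z~.022; x extent
f=np.load('pics/scene1.npz');W1=cloud('scene',f['d'])
for n,w,z0 in [('air',W1,.0595),('now',W,0)]:
    m=(w[...,2]>z0+.015)&(w[...,2]<z0+.028)&(w[...,1]<-.033)&(w[...,1]>-.048)&(w[...,0]>.5)&(w[...,0]<.72)
    print(n,m.sum(),np.round(np.percentile(w[m],[2,50,98],axis=0),4).tolist() if m.sum() else '')
E
```

```text
time_s: 11.45
ee_pos: [0.5534, -0.011, 0.0243]
tool_rot: [0.001, 1.0, 0.0, -0.0]
wrist_force: [-0.1, 0.4, -2.3]
width: 0.0208
finger_force: 59.9
[ 0.55342088 -0.01103651  0.02425325] [ 5.74587731e-04  9.99999832e-01  7.14666677e-05 -3.99500971e-05] [-0.12307016  0.41869732 -2.31213777]
scoop_grip 0.82 [328. 240.] [ 0.55  -0.004  0.036] [0.561 0.076 0.11 ]
scoop_pocket 0.98 [275. 254.] [ 0.643 -0.011  0.002] [0.643 0.048 0.061]
cork_a_mid 0.97 [244. 308.] [0.695 0.131 0.026] [0.696 0.124 0.02 ]
cork_a_mid 0.62 [365. 215.] [ 0.471 -0.081  0.026] [ 0.469 -0.092  0.018]
cork_a_mid 0.6 [349. 303.] [0.528 0.132 0.026] [0.528 0.126 0.02 ]
bin 0.62 [283. 257.] [ 0.63  -0.004  0.   ] [0.631 0.054 0.057]
air 69 [[0.5119, -0.0479, 0.0747], [0.5358, -0.0471, 0.0785], [0.5678, -0.0365, 0.0824]]
now 90 [[0.6207, -0.0479, 0.0151], [0.6532, -0.0461, 0.0192], [0.7061, -0.0343, 0.0242]]
```

```bash
python3 - <<'E'
from h import *
print('in2/in3 wall end',ray_z('scene',248.3,233.3,.022),'(tcp .5641/.5663 +.127 = .691/.693)')
f=np.load('pics/scene2.npz');p=f['p'];g=cv2.cvtColor(p,cv2.COLOR_RGB2GRAY);W=cloud('scene',f['d'])
# wall row profile along line y=-.049,z=.022
c=calibration('scene');M=np.linalg.inv(np.array(c['cam_to_world']))
for y in (-.049,-.042):
  for x in np.arange(.664,.706,.003):
    q=M@[x,y,.021,1];u=q[0]/q[2]*c['fx']+c['cx'];v=q[1]/q[2]*c['fy']+c['cy'];print(y,round(x,3),round(u,1),round(v,1),p[int(round(v)),int(round(u))],np.round(W[int(round(v)),int(round(u))],3))
cv2.imwrite('pics/sc2.png',cv2.resize(p[200:280,230:340,::-1],(770,560),interpolation=cv2.INTER_CUBIC))
E
```

```text
in2/in3 wall end [ 0.69078477 -0.04689526  0.022     ] (tcp .5641/.5663 +.127 = .691/.693)
-0.049 0.664 263.1 232.3 [168 157 151] [ 0.665 -0.063  0.009]
-0.049 0.667 261.5 232.4 [169 157 154] [ 0.668 -0.062  0.01 ]
-0.049 0.67 259.8 232.4 [172 161 157] [ 0.67  -0.065  0.008]
-0.049 0.673 258.2 232.5 [192 193 199] [ 0.673 -0.046  0.022]
-0.049 0.676 256.5 232.6 [182 179 183] [ 0.675 -0.048  0.021]
-0.049 0.679 254.9 232.7 [151 136 130] [ 0.679 -0.048  0.021]
-0.049 0.682 253.2 232.7 [119  82  54] [ 0.683 -0.063  0.008]
-0.049 0.685 251.6 232.8 [119  80  53] [ 0.685 -0.064  0.007]
-0.049 0.688 249.9 232.9 [116  78  49] [ 0.689 -0.064  0.007]
-0.049 0.691 248.2 232.9 [118  79  52] [ 0.693 -0.063  0.008]
-0.049 0.694 246.6 233.0 [119  80  53] [ 0.695 -0.065  0.007]
-0.049 0.697 244.9 233.1 [117  79  51] [ 0.698 -0.061  0.01 ]
-0.049 0.7 243.3 233.2 [117  78  52] [ 0.702 -0.061  0.011]
-0.049 0.703 241.6 233.2 [115  81  59] [ 0.704 -0.064  0.008]
-0.042 0.664 263.1 234.9 [114 111 110] [ 0.664 -0.045  0.018]
-0.042 0.667 261.5 234.9 [113 111 109] [ 0.668 -0.046  0.017]
-0.042 0.67 259.8 235.0 [113 109 108] [ 0.67  -0.047  0.016]
-0.042 0.673 258.1 235.1 [114 111 110] [ 0.674 -0.046  0.018]
-0.042 0.676 256.5 235.2 [115 111 109] [ 0.677 -0.047  0.017]
-0.042 0.679 254.8 235.2 [110 100  94] [ 0.679 -0.045  0.019]
-0.042 0.682 253.2 235.3 [104  71  49] [ 0.684 -0.063  0.003]
-0.042 0.685 251.5 235.4 [106  73  50] [ 0.688 -0.066  0.001]
-0.042 0.688 249.8 235.4 [105  73  50] [ 0.689 -0.063  0.003]
-0.042 0.691 248.2 235.5 [138 103  73] [ 0.693 -0.065 -0.001]
-0.042 0.694 246.5 235.6 [141 105  74] [ 0.695 -0.063  0.001]
-0.042 0.697 244.8 235.7 [134 100  70] [ 0.699 -0.064  0.   ]
-0.042 0.7 243.2 235.7 [105  75  54] [ 0.702 -0.062  0.002]
-0.042 0.703 241.5 235.8 [100  72  54] [ 0.704 -0.063  0.001]
```

View pics/sc2.png

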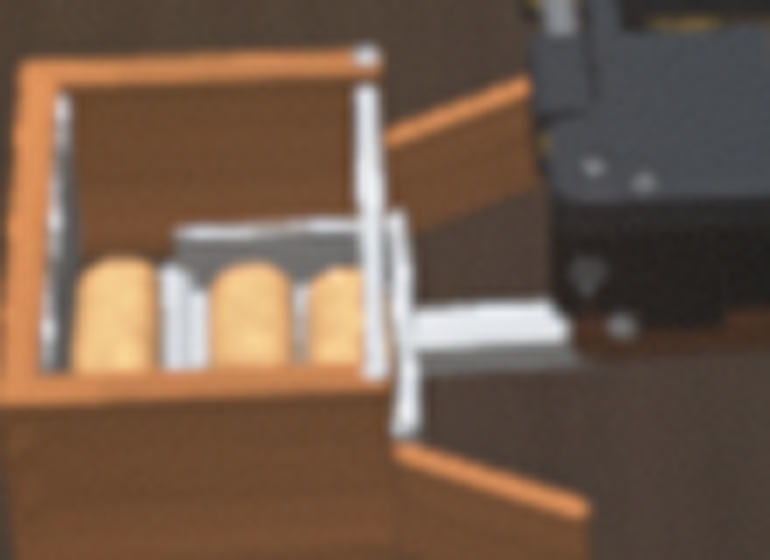

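The tray hasn't slipped: its wall end is at 0.680, which is TCP + 0.127. The rear cork (115,310) is on the ramp with slack, and two corks are in the pocket. The squeeze was making progress, so I'll push firmer with a slight nose-up correction.

```bash
python3 -m jog '[[[0.05,0,0.008,0,-0.03,0],[0.1,0.01,0.008,0,-0.03,0],[0.13,-0.01,0.008,0,-0.03,0],[0.14,0.01,0.008,0,-0.03,0],[0.15,-0.01,0.008,0,-0.03,0],[0.15,0.01,0.008,0,-0.03,0],[0.15,0,0.008,0,-0.03,0]]]' -1 60
python3 - <<'E'
from h import *
s=get_state();print(s['ee_pos'],s['wrist_force'],s['ft_torque'])
E
```

```text
time_s: 12.4
ee_pos: [0.5704, -0.011, 0.0223]
tool_rot: [0.001, 1.0, 0.001, -0.002]
wrist_force: [-53.1, 6.1, 26.6]
width: 0.0211
finger_force: 59.9
[ 0.57035642 -0.01099554  0.02225227] [-53.11083362   6.11110398  26.64637292] [ 1.58136943 12.05017827 -0.16000126]
```

```bash
python3 -m jog '[[[0.01,0.01,0.005,0,-0.01,0],[0.02,-0.01,0.005,0,-0.01,0],[0.03,0.01,0.005,0,-0.01,0],[0.04,-0.01,0.005,0,-0.01,0],[0.045,0.01,0.005,0,-0.01,0],[0.045,-0.01,0.005,0,-0.01,0],[0.045,0,0.005,0,-0.01,0]]]' -1 60
python3 - <<'E'
from h import *
s=get_state();print(s['ee_pos'],s['wrist_force'])
p,d=snapshot('scene');cv2.imwrite('pics/sc4.png',p[...,::-1])
q,_=snapshot('wrist');cv2.imwrite('pics/w4.png',q[...,::-1])
W=cloud('scene',d);w=W.reshape(-1,3);w=w[(abs(w[:,1]+.01)<.03)&(w[:,0]>.63)&(w[:,0]<.706)&(w[:,2]>.01)&(w[:,2]<.06)]
for x in np.arange(.63,.706,.005):
    k=w[(w[:,0]>=x)&(w[:,0]<x+.005)]
    if len(k):print(round(x,3),len(k),np.round(np.percentile(k[:,2],[10,50,95]),3))
g=np.load('pics/scene2.npz');W2=cloud('scene',g['d']).reshape(-1,3);w=W2[(abs(W2[:,1]+.01)<.03)&(W2[:,0]>.63)&(W2[:,0]<.706)&(W2[:,2]>.01)&(W2[:,2]<.06)]
print('before')
for x in np.arange(.63,.706,.005):
    k=w[(w[:,0]>=x)&(w[:,0]<x+.005)]
    if len(k):print(round(x,3),len(k),np.round(np.percentile(k[:,2],[10,50,95]),3))
E
```

```text
time_s: 13.1
ee_pos: [0.5777, -0.0114, 0.0215]
tool_rot: [0.001, 1.0, 0.0, 0.0]
wrist_force: [-52.8, -4.0, 17.1]
width: 0.0213
finger_force: 59.9
[ 0.57774057 -0.01144744  0.02152638] [-52.75595873  -3.96005014  17.07986487]
0.63 39 [0.018 0.054 0.057]
0.635 43 [0.017 0.021 0.023]
0.64 34 [0.019 0.021 0.024]
0.645 32 [0.022 0.023 0.025]
0.65 31 [0.022 0.023 0.025]
0.655 33 [0.019 0.021 0.023]
0.66 33 [0.015 0.018 0.021]
0.665 43 [0.021 0.023 0.024]
0.67 45 [0.023 0.024 0.025]
0.675 32 [0.022 0.023 0.025]
0.68 52 [0.02  0.025 0.031]
0.685 55 [0.031 0.033 0.035]
0.69 55 [0.032 0.034 0.036]
0.695 51 [0.033 0.034 0.036]
0.7 45 [0.03  0.032 0.035]
0.705 10 [0.026 0.028 0.052]
before
0.63 50 [0.024 0.053 0.056]
0.635 39 [0.023 0.024 0.026]
0.64 32 [0.02  0.022 0.024]
0.645 14 [0.015 0.017 0.02 ]
0.65 36 [0.017 0.02  0.023]
0.655 41 [0.022 0.023 0.025]
0.66 44 [0.022 0.023 0.025]
0.665 40 [0.019 0.021 0.024]
0.67 11 [0.015 0.016 0.018]
0.675 1 [0.011 0.011 0.011]
0.68 15 [0.013 0.02  0.021]
0.685 43 [0.022 0.024 0.027]
0.69 49 [0.025 0.027 0.028]
0.695 43 [0.024 0.026 0.028]
0.7 34 [0.02  0.023 0.025]
0.705 4 [0.017 0.028 0.053]
```

```bash
cat > wall.py <<'E'
from h import *
def report(img=None):
    s=get_state();p,d=snapshot('scene');W=cloud('scene',d)
    c=calibration('scene');M=np.linalg.inv(np.array(c['cam_to_world']));e=[]
    for y in (-.049,-.047,-.045):
        for x in np.arange(.62,.706,.001):
            q=M@[x,y,.0205,1];u=q[0]/q[2]*c['fx']+c['cx'];v=q[1]/q[2]*c['fy']+c['cy'];P=W[int(round(v)),int(round(u))]
            if abs(P[1]+.047)<.006 and P[2]>.014: e.append(P[0])
    e=np.array(e);print('t',round(s['time_s'],2),'tcp',np.round(s['ee_pos'],4),'F',np.round(s['wrist_force'],1),'wall end',np.round(np.sort(e)[-3:],4),'slip mm',round((s['ee_pos'][0]+.127-np.median(np.sort(e)[-4:]))*1000,1))
    w=W.reshape(-1,3);w=w[(abs(w[:,1]+.01)<.03)&(w[:,0]>.63)&(w[:,0]<.705)&(w[:,2]>.01)&(w[:,2]<.06)]
    print('profile',[(round(x*1000),int(1000*np.percentile(k,80))) for x in np.arange(.634,.705,.004) for k in [w[(w[:,0]>=x)&(w[:,0]<x+.004),2]] if len(k)>3])
    if img: cv2.imwrite(img,cv2.resize(p[190:290,220:340,::-1],(720,600),interpolation=cv2.INTER_CUBIC))
import sys
report(sys.argv[1] if len(sys.argv)>1 else None)
E
python3 wall.py
python3 -m jog '[[[-0.03,0,0,0,0.02,0],[-0.03,0.03,0,0,0.02,0],[-0.03,-0.03,0,0,0.02,0],[-0.03,0.04,0,0,0.02,0],[-0.03,-0.04,0,0,0.02,0],[-0.03,0.04,0,0,0.02,0],[-0.03,-0.04,0,0,0.02,0],[-0.03,0.04,0,0,0.02,0],[-0.03,-0.04,0,0,0.02,0],[-0.03,0,0,0,0.02,0]]]' -1 60
python3 wall.py
```

```text
t 13.2 tcp [ 0.5778 -0.0114  0.0215] F [-52.7   0.1  17.3] wall end [0.6897 0.6897 0.7061] slip mm 15.0
profile [(634, 22), (638, 19), (642, 23), (646, 24), (650, 24), (654, 22), (658, 18), (662, 21), (666, 23), (670, 24), (674, 24), (678, 23), (682, 30), (686, 33), (690, 35), (694, 36), (698, 34), (702, 32)]
time_s: 14.25
ee_pos: [0.5868, -0.0144, 0.0272]
tool_rot: [0.002, 1.0, -0.001, 0.008]
wrist_force: [0.1, -1.6, -3.3]
width: 0.0206
finger_force: 59.9
t 14.25 tcp [ 0.5868 -0.0144  0.0272] F [ 0.1 -1.6 -3.3] wall end [0.6865 0.688  0.688 ] slip mm 26.6
profile [(634, 22), (638, 21), (642, 26), (646, 26), (650, 25), (654, 27), (658, 27), (662, 26), (666, 23), (670, 20), (674, 25), (678, 26), (682, 42), (686, 46), (690, 47), (694, 48), (698, 46), (702, 44)]
```

The wide sideways dither worked: the rear cork's top rose to about 48 mm, so it is climbing onto the others. The grip has slid 27 mm along the handle, so I'll set the scoop flat and regrip at the grip point.

```bash
python3 -m jog '[[[0,0.008,-0.008,0,0.01,0],[0,0.017,-0.015,0,0.02,0],[0,0.017,-0.017,0,0.02,0]]]' -1 60
python3 -m jog '[[[0,0,0,0,0,0],[0,0,0,0,0,0],[0,0,0,0,0,0],[0,0,0,0,0,0]]]' -0.1 60
python3 -m jog '[[[-0.07,0,0,0,0,0],[-0.133,0,0,0,0,0],[-0.133,0,0,0,0,0],[-0.133,0,0,0,0,0]]]' -0.1 60
python3 wall.py
```

```text
time_s: 14.6
ee_pos: [0.5868, -0.0072, 0.0235]
tool_rot: [0.0, 1.0, 0.0, 0.0]
wrist_force: [-0.5, -0.6, -0.7]
width: 0.0211
finger_force: 59.9
time_s: 15.0
ee_pos: [0.5864, -0.0078, 0.0238]
tool_rot: [0.001, 1.0, 0.0, 0.0]
wrist_force: [1.2, -0.6, 1.1]
width: 0.0379
finger_force: 0.0
time_s: 15.4
ee_pos: [0.5601, -0.0076, 0.0239]
tool_rot: [0.001, 1.0, 0.0, 0.0]
wrist_force: [0.5, -1.3, -0.3]
width: 0.0388
finger_force: 0.0
t 15.4 tcp [ 0.5601 -0.0076  0.0239] F [ 0.5 -1.3 -0.3] wall end [0.7021 0.7021 0.7059] slip mm -15.1
profile [(634, 18), (638, 18), (642, 23), (646, 22), (650, 22), (654, 23), (658, 23), (662, 24), (666, 20), (670, 17), (674, 22), (678, 23), (682, 39), (686, 43), (690, 45), (694, 45), (698, 43), (702, 42)]
```

```bash
python3 wall.py pics/sc5.png
```

```text
t 15.45 tcp [ 0.5603 -0.0076  0.0239] F [ 0.1  0.8 -0.4] wall end [0.7022 0.7022 0.7059] slip mm -14.9
profile [(634, 18), (638, 18), (642, 22), (646, 22), (650, 22), (654, 24), (658, 24), (662, 23), (666, 21), (670, 18), (674, 21), (678, 24), (682, 40), (686, 43), (690, 45), (694, 45), (698, 44), (702, 41)]
```

View pics/sc5.png

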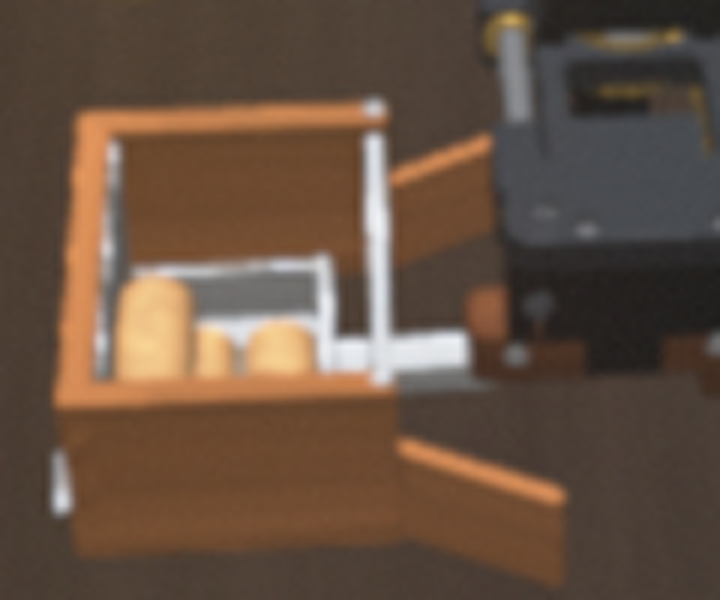

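The picture shows the third cork (155,330) riding on top of the two in the pocket (212 and 280). The nose pokes out behind the board (60,485), and the tray is about 8 mm short of fully in. I'll move up 15 mm, regrip and push home with dither.

```bash
python3 -m jog '[[[0.04,0,0,0,0,0],[0.075,0,0,0,0,0],[0.075,0,0,0,0,0]]]' -0.1 60
python3 -m jog '[[[0,0,0,0,0,0],[0,0,0,0,0,0],[0,0,0,0,0,0],[0,0,0,0,0,0],[0,0,0,0,0,0],[0,0,0,0,0,0]]]' -1 60
python3 -m jog '[[[0.01,0,0.003,0,0,0],[0.02,0.01,0.003,0,0,0],[0.03,-0.04,0.003,0,0,0],[0.04,0.01,0.003,0,0,0],[0.05,-0.04,0.003,0,0,0],[0.055,0.01,0.003,0,0,0],[0.055,-0.04,0.003,0,0,0],[0.055,0,0.003,0,0,0],[0.055,-0.015,0.003,0,0,0],[0.055,-0.015,0.003,0,0,0]]]' -1 60
python3 wall.py
```

```text
time_s: 15.8
ee_pos: [0.576, -0.0077, 0.0236]
tool_rot: [0.001, 1.0, -0.0, 0.0]
wrist_force: [-0.8, -0.5, 0.5]
width: 0.0388
finger_force: 0.0
time_s: 16.4
ee_pos: [0.5745, -0.0077, 0.0235]
tool_rot: [0.001, 1.0, 0.0, -0.0]
wrist_force: [0.5, -0.4, -1.4]
width: 0.0203
finger_force: 60.0
time_s: 17.4
ee_pos: [0.578, -0.011, 0.0232]
tool_rot: [0.001, 1.0, 0.001, -0.008]
wrist_force: [-35.6, 0.5, 29.4]
width: 0.0207
finger_force: 60.0
t 17.4 tcp [ 0.578  -0.011   0.0232] F [-35.6   0.5  29.4] wall end [0.7024 0.7044 0.7044] slip mm 1.6
profile [(634, 18), (638, 18), (642, 18), (646, 22), (650, 21), (654, 22), (658, 24), (662, 24), (666, 22), (670, 19), (674, 18), (678, 23), (682, 41), (686, 44), (690, 46), (694, 46), (698, 45), (702, 43)]
```

```bash
python3 -m jog '[[[0,0.04,0,0,-0.02,0],[0,-0.04,0,0,-0.02,0],[0.01,0.04,0,0,-0.02,0],[0.01,-0.04,0,0,-0.02,0],[0.015,0.04,0,0,-0.02,0],[0.015,-0.04,0,0,-0.02,0],[0.015,0.04,0,0,-0.02,0],[0.015,-0.04,0,0,-0.02,0],[0.01,0.02,0,0,-0.02,0],[0,0,0,0,0,0],[0,0,0,0,0,0]]]' -1 60
python3 wall.py
```

```text
time_s: 18.55
ee_pos: [0.5793, -0.0099, 0.023]
tool_rot: [0.001, 1.0, 0.001, -0.007]
wrist_force: [-29.5, 2.3, 21.0]
width: 0.0208
finger_force: 60.0
t 18.55 tcp [ 0.5793 -0.0099  0.023 ] F [-29.5   2.3  21. ] wall end [0.6914 0.7042 0.7042] slip mm 8.5
profile [(634, 19), (638, 18), (642, 18), (646, 23), (650, 21), (654, 22), (658, 24), (662, 24), (666, 22), (670, 19), (674, 19), (678, 22), (682, 41), (686, 44), (690, 46), (694, 46), (698, 45), (702, 42)]
```

```bash
python3 -m jog '[[[-0.025,0,0.005,0,-0.01,0],[-0.015,0,0.012,0,-0.03,0],[0,0,0.018,0,-0.03,0],[0.015,0.03,0.02,0,-0.03,0],[0.03,-0.04,0.022,0,-0.03,0],[0.03,0.03,0.022,0,-0.03,0],[0.03,-0.04,0.022,0,-0.03,0],[0.03,0,0.022,0,-0.03,0],[0.03,0,0.022,0,-0.03,0]]]' -1 60
python3 wall.py
```

```text
time_s: 19.5
ee_pos: [0.5797, -0.0119, 0.0234]
tool_rot: [0.001, 1.0, -0.001, -0.001]
wrist_force: [-39.5, -2.1, 5.7]
width: 0.0203
finger_force: 60.1
t 19.5 tcp [ 0.5797 -0.0119  0.0234] F [-39.5  -2.1   5.7] wall end [0.6881 0.7042 0.7042] slip mm 10.6
profile [(634, 19), (638, 18), (642, 18), (646, 22), (650, 21), (654, 22), (658, 24), (662, 24), (666, 23), (670, 20), (674, 18), (678, 22), (682, 41), (686, 45), (690, 46), (694, 46), (698, 45), (702, 43)]
```

```bash
python3 - <<'E'
from h import *
p,d=snapshot('scene');W=cloud('scene',d);hsv=cv2.cvtColor(p,cv2.COLOR_RGB2HSV)
w=W.reshape(-1,3);h=hsv.reshape(-1,3)
box=(w[:,0]>.63)&(w[:,0]<.707)&(w[:,1]>-.06)&(w[:,1]<.045)&(w[:,2]<.055)&(w[:,2]>0.001)
cork=box&(h[:,1]>70)&(h[:,2]>150)
print(cork.sum())
# grid map of max z: rows y, cols x
for nm,m in [('cork',cork),('all',box)]:
    print(nm,'x:',list(range(634,708,4)))
    for y in np.arange(-.056,.04,.006):
        print(round(y*1000),[ (int(1000*w[k,2].max()) if k.any() else '--') for x in np.arange(.634,.707,.004) for k in [m&(w[:,0]>=x)&(w[:,0]<x+.004)&(w[:,1]>=y)&(w[:,1]<y+.006)]])
print('steel pts behind board');k=(w[:,0]>.7)&(w[:,0]<.76)&(abs(w[:,1]+.01)<.06)&(w[:,2]<.012)&(w[:,2]>-.005)&(h[:,1]<40)&(h[:,2]>120);print(k.sum(),np.round(w[k].max(0),4) if k.any() else '')
E
```

```text
443
cork x: [634, 638, 642, 646, 650, 654, 658, 662, 666, 670, 674, 678, 682, 686, 690, 694, 698, 702, 706]
-56 ['--', '--', '--', '--', '--', '--', '--', '--', '--', '--', '--', '--', 1, 18, 21, '--', '--', 18, '--']
-50 ['--', '--', '--', '--', '--', '--', 2, '--', '--', '--', '--', '--', 1, '--', '--', '--', '--', '--', 19]
-44 ['--', '--', '--', '--', '--', '--', '--', '--', '--', '--', '--', '--', '--', '--', '--', '--', '--', '--', '--']
-38 ['--', '--', '--', '--', '--', '--', '--', '--', '--', '--', '--', '--', '--', '--', '--', '--', '--', '--', '--']
-32 ['--', '--', '--', '--', '--', '--', '--', '--', '--', '--', '--', '--', '--', '--', '--', '--', '--', '--', '--']
-26 ['--', '--', '--', '--', 19, 21, 24, 23, 21, '--', 18, 22, 42, 44, 46, 45, 43, 40, '--']
-20 ['--', '--', '--', '--', 21, 22, 25, 24, 23, 18, 20, 23, 43, 44, 47, 47, 46, 41, '--']
-14 [10, '--', '--', '--', 19, 24, 25, 25, 23, 20, 18, 23, 43, 44, 47, 47, 45, 43, '--']
-8 [14, 14, '--', '--', 20, 23, 26, 25, 24, 19, 18, 22, 43, 44, 47, 48, 48, 44, '--']
-2 ['--', '--', '--', '--', 23, 24, 26, 26, 25, 20, 18,
[... 1734 characters left out ...]
 ['--', '--', '--', '--', '--', '--', 24, 24, 23, '--', '--', 25, 43, 46, 47, 46, 45, 43, 54]
10 ['--', '--', '--', '--', '--', '--', '--', '--', '--', '--', '--', '--', 43, 44, 47, 47, 45, 43, 52]
16 ['--', '--', '--', '--', '--', '--', '--', '--', '--', '--', '--', '--', 40, 46, 45, 46, 45, 41, 50]
22 ['--', '--', '--', '--', '--', '--', '--', '--', '--', '--', '--', '--', '--', '--', '--', '--', '--', '--', 44]
28 ['--', '--', '--', '--', '--', '--', '--', '--', '--', '--', '--', '--', '--', '--', '--', '--', '--', '--', 45]
34 ['--', '--', '--', '--', '--', '--', '--', '--', '--', '--', '--', '--', '--', '--', '--', '--', '--', '--', '--']
steel pts behind board
57 [0.7298 0.0279 0.0029]
```

```bash
python3 - <<'E'
from h import *
w=cloud('top',np.load('pics/top1.npz')['d']).reshape(-1,3)
for nm,a,b in [('L wall',.024,.034),('R wall',-.055,-.045),('mid',-.02,0)]:
    m=(w[:,1]>a)&(w[:,1]<b)&(w[:,2]>.05)&(w[:,2]<.1)
    print(nm,[(x-441,int(round(1000*(w[k,2].max()-.0595)))) for x in range(510,600,3) for k in [m&(w[:,0]>=x/1000)&(w[:,0]<(x+3)/1000)] if k.any()])
w=cloud('scene',np.load('pics/scene1.npz')['d']).reshape(-1,3)
m=(w[:,1]>-.056)&(w[:,1]<-.042)&(w[:,2]>.05)&(w[:,2]<.1)
print('scene far wall',[(x-441,int(round(1000*(w[k,2].max()-.0595)))) for x in range(510,600,3) for k in [m&(w[:,0]>=x/1000)&(w[:,0]<(x+3)/1000)] if k.any()])
# board lower edge seen in scene now
p,d=snapshot('scene');w=cloud('scene',d).reshape(-1,3)
for y in (-.055,-.045,-.035,.025):
    m=(abs(w[:,1]-y)<.004)&(w[:,0]>.69)&(w[:,0]<.725)&(w[:,2]<.07);print('board y',y,np.round(w[m][np.argsort(w[m][:,2])][::2],3)[:,[0,2]].tolist()[:14])
E
```

```text
L wall [(69, 25), (72, 26), (75, 24), (78, 21), (81, 24), (84, 22), (87, 22), (90, 25), (93, 23), (96, 26), (99, 22), (102, 24), (105, 25), (108, 24), (111, 24), (114, 22), (117, 26), (120, 23), (123, 25), (126, 27), (129, 22), (132, 12), (135, 9), (138, 8), (141, 7), (144, 6), (147, 4), (150, 4)]
R wall [(69, 25), (72, 27), (75, 25), (78, 22), (81, 23), (84, 25), (87, 26), (90, 23), (93, 25), (96, 24), (99, 24), (102, 24), (105, 24), (108, 24), (111, 25), (114, 23), (117, 24), (120, 24), (123, 22), (126, 26), (129, 21), (132, 11), (135, 9), (138, 7), (141, 8), (144, 6), (147, 5), (150, 3)]
mid [(69, 27), (72, 27), (75, 6), (78, 6), (81, 5), (84, 7), (87, 5), (90, 6), (93, 6), (96, 5), (99, 5), (102, 6), (105, 6), (108, 7), (111, 7), (114, 5), (117, 7), (120, 5), (123, 6), (126, 12), (129, 12), (132, 12), (135, 12), (138, 11), (141, 8), (144, 7), (147, 6), (150, 6)]
scene far wall [(69, 23), (72, 23), (75, 20), (78, 20), (81, 21), (84, 20), (87, 19), (90, 21), (93, 20), (96, 20), (99, 21), (102, 21), (105, 20), (108, 20), (111, 19), (114, 20), (117, 20), (120, 21), (123, 21), (126, 2
[... 328 characters left out ...]
.045 [[0.706, 0.02], [0.706, 0.039], [0.706, 0.041], [0.708, 0.057], [0.706, 0.057], [0.708, 0.058], [0.708, 0.058], [0.711, 0.059], [0.715, 0.059], [0.716, 0.06], [0.716, 0.06], [0.709, 0.06], [0.716, 0.061], [0.711, 0.062]]
board y -0.035 [[0.706, 0.032], [0.706, 0.035], [0.706, 0.037], [0.706, 0.053], [0.706, 0.055], [0.706, 0.056], [0.716, 0.059], [0.709, 0.06], [0.714, 0.06], [0.709, 0.06], [0.716, 0.061], [0.712, 0.061], [0.711, 0.061], [0.71, 0.062]]
board y 0.025 [[0.723, -0.002], [0.724, -0.001], [0.725, 0.001], [0.724, 0.002], [0.722, 0.003], [0.699, 0.041], [0.707, 0.046], [0.707, 0.057], [0.714, 0.058], [0.709, 0.058], [0.717, 0.059], [0.713, 0.059], [0.717, 0.06], [0.717, 0.06]]
```

The side walls are flush against the rear board (0.7056 against 0.706), so the tray is all the way in, with the third cork on top. I'll level the tool and draw straight back slowly.

```bash
python3 -m jog '[[[-0.04,0,-0.012,0,0.02,0],[-0.06,0.004,-0.023,0,0.03,0],[-0.06,0.004,-0.023,0,0.03,0]]]' -1 60
python3 wall.py
python3 -m jog '[[[-0.02,0,0,0,0,0],[-0.04,0,0,0,0,0],[-0.06,0,0,0,0,0],[-0.08,0,0,0,0,0],[-0.1,0,0,0,0,0],[-0.12,0,0,0,0,0],[-0.14,0,0,0,0,0],[-0.16,0,0,0,0,0],[-0.18,0,0,0,0,0],[-0.18,0,0,0,0,0]]]' -1 60
python3 wall.py
```

```text
time_s: 19.95
ee_pos: [0.579, -0.0096, 0.0236]
tool_rot: [0.001, 1.0, 0.0, -0.001]
wrist_force: [-6.2, 0.6, 0.2]
width: 0.0209
finger_force: 60.0
t 19.95 tcp [ 0.579  -0.0096  0.0236] F [-6.2  0.6  0.2] wall end [0.7039 0.7039 0.7061] slip mm 2.1
profile [(634, 18), (638, 19), (642, 18), (646, 23), (650, 21), (654, 23), (658, 24), (662, 24), (666, 22), (670, 19), (674, 19), (678, 22), (682, 41), (686, 44), (690, 46), (694, 46), (698, 45), (702, 42)]
time_s: 21.0
ee_pos: [0.5431, -0.0099, 0.0239]
tool_rot: [0.001, 1.0, 0.0, -0.0]
wrist_force: [-0.5, -0.4, -2.2]
width: 0.0206
finger_force: 60.0
t 21.0 tcp [ 0.5431 -0.0099  0.0239] F [-0.5 -0.4 -2.2] wall end [0.6697 0.6697 0.7062] slip mm 0.4
profile [(634, 20), (638, 20), (642, 22), (646, 24), (650, 24), (654, 22), (658, 20), (682, 19), (686, 21), (690, 22), (694, 23), (698, 21), (702, 19)]
```

On the way back the third cork rolled down behind the heap instead of resting in the hollow. There is ample time (21 of 54 s), so I'll push in once more, with the dither running through the squeeze, to seat the heap better.

```bash
python3 -m jog '[[[0.04,0,0,0,0,0],[0.08,0,0,0,0,0],[0.1,0.035,0.004,0,-0.01,0],[0.11,-0.04,0.006,0,-0.01,0],[0.12,0.035,0.006,0,-0.01,0],[0.13,-0.04,0.006,0,-0.015,0],[0.14,0.035,0.008,0,-0.015,0],[0.15,-0.04,0.008,0,-0.015,0],[0.16,0.035,0.008,0,-0.015,0],[0.17,-0.04,0.008,0,-0.015,0],[0.18,0.035,0.01,0,-0.015,0],[0.19,-0.04,0.01,0,-0.015,0],[0.2,0.035,0.01,0,-0.015,0],[0.2,-0.04,0.01,0,-0.015,0],[0.2,0,0.01,0,-0.015,0]]]' -1 60
python3 wall.py
```

```text
time_s: 22.55
ee_pos: [0.5793, -0.0129, 0.0241]
tool_rot: [0.002, 1.0, -0.001, 0.001]
wrist_force: [-13.3, -3.3, -0.2]
width: 0.0207
finger_force: 60.0
t 22.55 tcp [ 0.5793 -0.0129  0.0241] F [-13.3  -3.3  -0.2] wall end [0.6846 0.6846 0.6863] slip mm 21.7
profile [(634, 18), (638, 19), (642, 19), (646, 23), (650, 21), (654, 23), (658, 24), (662, 25), (666, 23), (670, 20), (674, 19), (678, 23), (682, 42), (686, 44), (690, 46), (694, 46), (698, 45), (702, 43)]
```

```bash
python3 -m jog '[[[0.02,0.035,0.006,0,-0.015,0],[0.04,-0.035,0.01,0,-0.02,0],[0.04,0.035,0.01,0,-0.02,0],[-0.03,0,0.01,0,-0.02,0],[0.05,0.01,0.01,0,-0.02,0],[0.05,0.02,0.01,0,-0.02,0],[-0.03,0.01,0.01,0,-0.02,0],[0.05,0.01,0.01,0,-0.02,0],[0.05,0.01,0.01,0,-0.02,0]]]' -1 60
python3 wall.py
```

```text
time_s: 23.5
ee_pos: [0.5838, -0.0085, 0.0237]
tool_rot: [0.001, 1.0, -0.0, 0.003]
wrist_force: [-32.1, -1.8, 5.5]
width: 0.0207
finger_force: 60.0
t 23.5 tcp [ 0.5838 -0.0085  0.0237] F [-32.1  -1.8   5.5] wall end [0.7043 0.7044 0.7061] slip mm 6.4
profile [(634, 19), (638, 18), (642, 19), (646, 23), (650, 22), (654, 15), (658, 21), (662, 24), (666, 24), (670, 24), (674, 22), (678, 39), (682, 44), (686, 47), (690, 49), (694, 48), (698, 46), (702, 42)]
```

The jerk moved the two pocket corks up to the board, and the third is now balanced almost over the rear one. One more small jerk should drop it into the hollow.

```bash
python3 -m jog '[[[-0.05,0,0,0,0,0],[0.02,0,0,0,0,0],[0.02,0,0,0,0,0],[0.02,0,0,0,0,0]]]' -1 60
python3 wall.py
```

```text
time_s: 23.95
ee_pos: [0.5863, -0.009, 0.0234]
tool_rot: [0.001, 1.0, -0.0, 0.002]
wrist_force: [-38.1, -2.1, 7.0]
width: 0.0208
finger_force: 60.0
t 23.95 tcp [ 0.5863 -0.009   0.0234] F [-38.1  -2.1   7. ] wall end [0.7043 0.7046 0.7058] slip mm 8.8
profile [(634, 19), (638, 19), (642, 18), (646, 23), (650, 22), (654, 22), (658, 24), (662, 25), (666, 23), (670, 20), (674, 19), (678, 22), (682, 41), (686, 45), (690, 46), (694, 47), (698, 45), (702, 43)]
```

```bash
python3 -m jog '[[[-0.1,0,0,0,0,0],[-0.01,0,0,0,0,0],[-0.01,0,0,0,0,0],[-0.1,0,0,0,0,0],[-0.01,0,0,0,0,0],[-0.01,0,0,0,0,0],[-0.01,0,0,0,0,0]]]' -1 60
python3 wall.py
```

```text
time_s: 24.7
ee_pos: [0.5919, -0.007, 0.0263]
tool_rot: [0.001, 1.0, 0.001, 0.01]
wrist_force: [-14.0, 1.5, 1.8]
width: 0.0208
finger_force: 59.9
t 24.7 tcp [ 0.5919 -0.007   0.0263] F [-14.    1.5   1.8] wall end [0.7023 0.704  0.7057] slip mm 15.8
profile [(634, 21), (638, 20), (642, 20), (646, 24), (650, 23), (654, 17), (658, 22), (662, 25), (666, 26), (670, 41), (674, 44), (678, 47), (682, 47), (686, 46), (690, 43), (694, 34), (698, 21)]
```

The third cork is now in the hollow (centre x about 0.680, top 47 mm), and the heap is snug against the board. I'll set the tray flat, regrip at the grip point, then draw back.

```bash
python3 -m jog '[[[-0.015,0,-0.008,0,0.012,0],[-0.015,0,-0.014,0,0.025,0],[-0.015,0,-0.014,0,0.025,0]]]' -1 60
python3 -m jog '[[[0,0,0,0,0,0],[0,0,0,0,0,0],[0,0,0,0,0,0]]]' -0.15 60
python3 -m jog '[[[-0.04,0,0,0,0,0],[-0.07,0,0,0,0,0],[-0.07,0,0,0,0,0]]]' -0.15 60
python3 -m jog '[[[0,0,0,0,0,0],[0,0,0,0,0,0],[0,0,0,0,0,0],[0,0,0,0,0,0],[0,0,0,0,0,0]]]' -1 60
python3 wall.py
```

```text
time_s: 25.05
ee_pos: [0.591, -0.0075, 0.0246]
tool_rot: [0.001, 1.0, 0.0, 0.002]
wrist_force: [-9.6, 0.4, 2.4]
width: 0.0208
finger_force: 59.8
time_s: 25.35
ee_pos: [0.5934, -0.0078, 0.0257]
tool_rot: [0.001, 1.0, 0.0, 0.005]
wrist_force: [-0.9, 0.4, -0.6]
width: 0.0345
finger_force: 0.0
time_s: 25.65
ee_pos: [0.5777, -0.0079, 0.0252]
tool_rot: [0.001, 1.0, 0.0, 0.004]
wrist_force: [-0.4, -0.4, -0.7]
width: 0.0368
finger_force: 0.0
time_s: 26.15
ee_pos: [0.5788, -0.0079, 0.0252]
tool_rot: [0.001, 1.0, 0.0, 0.004]
wrist_force: [0.1, 0.2, 0.5]
width: 0.0198
finger_force: 60.0
t 26.15 tcp [ 0.5788 -0.0079  0.0252] F [0.1 0.2 0.5] wall end [0.7023 0.704  0.706 ] slip mm 2.7
profile [(634, 19), (638, 18), (642, 18), (646, 22), (654, 17), (658, 22), (662, 23), (666, 35), (670, 42), (674, 44), (678, 45), (682, 43), (686, 41), (690, 35), (694, 23), (698, 21)]
```

Seated: the third cork is in the hollow at x about 0.677 and the tray is flat. Drawing straight back slowly.

```bash
python3 -m jog '[[[-0.02,0,0,0,0,0],[-0.04,0,0,0,0,0],[-0.06,0,0,0,0,0],[-0.08,0,0,0,0,0],[-0.1,0,0,0,0,0],[-0.12,0,0,0,0,0],[-0.14,0,0,0,0,0],[-0.16,0,0,0,0,0],[-0.18,0,0,0,0,0],[-0.2,0,0,0,0,0],[-0.22,0,0,0,0,0],[-0.24,0,0,0,0,0],[-0.26,0,0,0,0,0],[-0.28,0,0,0,0,0],[-0.3,0,0,0,0,0],[-0.3,0,0,0,0,0]]]' -1 60
python3 wall.py
```

```text
time_s: 27.8
ee_pos: [0.5179, -0.0079, 0.0252]
tool_rot: [0.001, 1.0, 0.0, 0.003]
wrist_force: [-2.1, 0.4, 3.7]
width: 0.0196
finger_force: 60.0
t 27.8 tcp [ 0.5179 -0.0079  0.0252] F [-2.1  0.4  3.7] wall end [0.6442 0.6443 0.7061] slip mm 0.6
profile [(634, 22), (638, 19), (682, 18), (686, 20), (690, 21), (694, 21), (698, 20)]
```

The third cork is wiped off and lies in the bin at x about 0.69. I'll draw the scoop clear of the edge and wings.

```bash
python3 -m jog '[[[-0.03,0,0,0,0,0],[-0.06,0,0,0,0,0],[-0.09,0,0,0,0,0],[-0.12,0,0,0,0,0],[-0.15,0,0,0,0,0],[-0.18,0,0,0,0,0],[-0.21,0,0,0,0,0],[-0.24,0,0,0,0,0],[-0.27,0,0,0,0,0],[-0.3,0,0,0,0,0],[-0.33,0,0,0,0,0],[-0.36,0,0,0,0,0],[-0.39,0,0,0,0,0],[-0.42,0,0,0,0,0],[-0.44,0,0,0,0,0],[-0.45,0,0,0,0,0],[-0.45,0,-0.005,0,0,0],[-0.45,0,-0.007,0,0.01,0],[-0.45,0,-0.007,0,0.01,0]]]' -1 60
python3 - <<'E'
from h import *
s=get_state();print(s['time_s'],s['ee_pos'],s['wrist_force'])
p,d=snapshot('top');W=cloud('top',d);w=W.reshape(-1,3);h=cv2.cvtColor(p,cv2.COLOR_RGB2HSV).reshape(-1,3)
m=(h[:,1]>70)&(h[:,2]>150)&(h[:,0]<25)&(abs(w[:,1]+.01)<.05)&(w[:,2]>.008)&(w[:,2]<.05)
for a,b in [(.44,.6),(.635,.705)]:
    k=w[m&(w[:,0]>a)&(w[:,0]<b)];print(a,len(k),np.round(k.min(0),3) if len(k) else '',np.round(k.max(0),3) if len(k) else '')
for r in pinpoint('top','cork_a_mid')[:7]:print(round(r['conf'],2),np.round(ray_z('top',*r['position'],.016),3))
for r in pinpoint('top','scoop_pocket')[:3]:print('pocket',round(r['conf'],2),np.round(ray_z('top',*r['position'],0.002),3))
E
```

```text
time_s: 29.75
ee_pos: [0.4282, -0.0079, 0.0249]
tool_rot: [0.001, 1.0, 0.0, -0.001]
wrist_force: [-11.6, 0.0, 27.8]
width: 0.02
finger_force: 60.0
29.75 [ 0.42822996 -0.00786934  0.02485689] [-11.64018741   0.03616712  27.8157312 ]
0.44 647 [ 0.506 -0.017  0.014] [0.552 0.027 0.03 ]
0.635 296 [ 0.683 -0.012  0.011] [0.705 0.031 0.028]
0.82 [0.697 0.114 0.016]
0.76 [0.516 0.004 0.016]
0.59 [ 0.47  -0.101  0.016]
pocket 0.77 [ 0.531 -0.005  0.002]
```

The two corks are level in the tray (x 0.506-0.552) and the third is in the bin (0.683-0.705). Releasing and lifting clear.

```bash
python3 -m jog '[[[0,0,0.006,0,-0.008,0],[0,0,0.006,0,-0.008,0]]]' -1 20
python3 -m jog '[[[0,0,0,0,0,0],[0,0,0,0,0,0],[0,0,0,0,0,0],[0,0,0,0,0,0],[0,0,0,0,0,0],[0,0,0,0,0,0]]]' 0.2 20
python3 -m jog '[[[0,0,0.1,0,0,0],[0,0,0.25,0,0,0],[0,0,0.45,0,0,0],[-0.1,0,0.65,0,0,0],[-0.2,0,0.8,0,0,0],[-0.2,0,0.8,0,0,0]]]'
python3 - <<'E'
from h import *
s=get_state();print(s['time_s'],s['ee_pos'],s['wrist_force'])
p,d=snapshot('top');cv2.imwrite('pics/end.png',p[...,::-1]);W=cloud('top',d);w=W.reshape(-1,3);h=cv2.cvtColor(p,cv2.COLOR_RGB2HSV).reshape(-1,3)
m=(h[:,1]>70)&(h[:,2]>150)&(h[:,0]<25)&(abs(w[:,1]+.01)<.05)&(w[:,2]>.008)&(w[:,2]<.05)
for a,b in [(.44,.6),(.635,.705)]:
    k=w[m&(w[:,0]>a)&(w[:,0]<b)];print(a,len(k),np.round(k.min(0),3),np.round(k.max(0),3))
k=w[(h[:,1]<40)&(h[:,2]>130)&(abs(w[:,1]+.01)<.05)&(w[:,0]<.61)&(w[:,0]>.48)&(w[:,2]<.04)];print('tray',np.round(k.min(0),3),np.round(k.max(0),3))
E
```

```text
time_s: 30.1
ee_pos: [0.4282, -0.008, 0.0248]
tool_rot: [0.001, 1.0, 0.0, 0.003]
wrist_force: [0.9, -0.0, -1.7]
width: 0.0218
finger_force: 20.0
time_s: 30.7
ee_pos: [0.4287, -0.0079, 0.025]
tool_rot: [0.001, 1.0, 0.0, 0.003]
wrist_force: [-0.6, -0.1, -0.8]
width: 0.0511
finger_force: 0.0
time_s: 31.3
ee_pos: [0.3892, -0.0078, 0.1888]
tool_rot: [0.001, 1.0, 0.001, 0.006]
wrist_force: [0.2, 1.1, -0.4]
width: 0.0523
finger_force: 0.0
31.3 [ 0.38921812 -0.00775616  0.18877896] [ 0.19307174  1.07409859 -0.39663995]
0.44 667 [ 0.441 -0.016  0.015] [0.552 0.027 0.04 ]
0.635 284 [ 0.684 -0.012  0.015] [0.705 0.031 0.029]
tray [ 0.48  -0.049 -0.003] [0.578 0.032 0.029]
```

The scoop lies flat with its nose at 0.578, well in front of the strike edge at 0.63. It holds two level corks, the third is in the bin, and the robot is clear.

```bash
python3 -c "
from workcell import close_job
print(close_job())"
```

```text
the job is handed in; nothing more can be done
None
```

Job handed in at about 31 s: the larger scoop lies flat in front of the bin holding two level corks, with the third in the bin; the scoop's side walls met the rear board about 6 mm short of the stated depth, and the squeeze took two pushes plus sideways dither and a few short back-and-forth jerks.

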